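# Seat a heating block on its warmer and hold a surface probe on the marked spot

### The arm

A 6-joint arm with a two-finger parallel gripper is mounted at the origin on the work surface; the furniture and walls round the work are solid. World frame = base frame: x ahead of the robot, y to its left, z up, the work surface at z = 0. Lengths are in m, angles in rad, forces in N, time in s.
With the tool pointing down it reaches from about 0.35 to 0.775 m from the base axis. Payload 7.3 kg.
Tool frame: the origin (TCP) lies at the centre of the arm's flange, where the gripper is bolted on; the fingertips stand 178 mm ahead of it and the grasp point (between the pads) lies 159 mm ahead of it; z points along the fingers, y is the line along which they close (so a half turn about z gives the same grasp; the last joint's range is limited). The gripper opens to 92 mm and grips with 3 to 60 N. Pads are 19 mm wide; open, the fingers measure 130 mm over their backs; the gripper's body (75 mm by 190 mm) begins 47 mm behind the grasp point.
Start: joints at [1.044, 0.342, 1.524, -0, 1.275, -0.146], TCP at [0.195, 0.487, 0.405] pointing down, gripper open.
Joint ranges: [-2.53, 2.53], [-0.77, 2.02], [0.04, 2.7], [-1, 4.14], [0.28, 2.66], [-3.11, 3.11]. Speed limits (rad/s): [2.57, 2.57, 3.14, 3.14, 3.14, 3.14].

### API

Orientations are given as [roll, pitch, yaw] about the fixed x, y, z axes, in that order (R = Rz(yaw) Ry(pitch) Rx(roll)).
In Python, from cell import telemetry, vision, ticket gives the robot as it stands.
- The arm moves only by the shell command python3 -m crank 'ROWS' [FORCE]. ROWS is JSON, a list of rows, each a list of 5 numbers: the gripper command: -1 is shut, 1 is fully open, values between are in proportion, then the shift along the tool's x, y, z in mm, then the turn about the tool's z in rad. In form: [[fingers, dx, dy, dz, roll], ...]. A call has 1 to 12 rows; each row is the pose to reach, as a shift and turn from the pose commanded when the call began, along the tool's axes at that moment; what a row does not reach only later rows make up. A row lasts 1/12 s, in which the tool goes at most 41.7 mm and 7.16 degrees, less where a joint would pass 70% of its speed; a pose out of reach is approached as far as the arm can. A call with a gripper value outside its range is refused whole. The fingers move at their own pace and stop on an object; FORCE is the grip in N (left out, the last holds). Time passes only in rows, so rows that repeat a pose let the fingers close. It gives the time, the measured TCP pose, the force, the opening and the grip force at its end, in the units of the state.
- telemetry.observe(): the state, without advancing time (a new reading comes with each control period).
- vision.read_camera(name): name is "scene" or "top"; returns (picture, depth): 420x560x3 uint8, red, green, blue; 420x560 float32, m along the optical axis (not along the pixel's ray), 0 where there is no reading.
- vision.get_calibration(name): a dict with "camera_matrix" (3x3 intrinsics, pixels), "dist" ([k1, k2, p1, p2, k3] as OpenCV has them; the pictures are not rectified), "rvec" (rotation vector, rad) and "tvec" (3), from world to camera coordinates, as OpenCV has them. Camera axes: x right, y down, z forward; pixel columns grow to the right and rows downward; lengths in m; the calibration is good to about 2 mm. A picture is of the moment at which its call begins. get_calibration takes no time and is no camera call.
- ticket.hand_in(): hands the job in; it is judged then, once.
The state is a dict: "time": time; "qpos": joint angles; "qvel": joint speeds; "joint_efforts": joint torques, N m; "tool_pos": TCP position; "tool_rot": TCP orientation; "contact_force": force on the tool from outside, world axes, zero at the start; "torque": the same for the moment, N m; "opening": finger opening in m; "grip_force": force on a finger pad.
Only numpy, scipy, OpenCV 4.12 (cv2) and the standard library are available. Lean on these libraries where they do the work, as an engineer would, in place of code of your own. Each camera call takes 0.05 s, during which the arm holds its last target. There are 200 camera calls.

### The job

Lift the loose aluminium heating block by its black handle and lower it gently over the warmer's two locating pins, round hole on the thick pin and slot on the thin one, until it lies flush; then let go of it. Next draw the spring-tipped temperature probe out of its blue holder and press its copper tip on the block's red-ringed spot, upright and lightly, with the tip pushed in about half of its travel. Finish while still holding the probe there with the hand clear of the block, and leave the other things on the bench undisturbed.

Things in the scene. Friction and masses are not known exactly. Their poses are not given: they have to be found in the camera images.
- block_warmer: Fixed white bench warmer, 192 (x) x 118 mm, sloped panel with display at its -x end. Origin: centre of its underside, z up. On top, 56 mm up, an aluminium heated plate 134x98 mm, its centre 20 mm along the warmer's +x from the origin, with two upright locating pins.
- warmer_seat (a point): Centre of the heated plate's surface, warmer's axes; the seated block's origin and axes coincide with it. Two steel pins stand on the plate, 53 mm from here along +x (rear pin, 10 mm thick) and along -x (front pin, 7 mm thick). Both are 28 mm tall; the top 8 mm taper to 3.6 mm.
- heating_block: Loose aluminium block 130 (x) x 90 (y) x 16 mm with blind tube wells, about 0.45 kg, flat on the bench at the start. Origin: centre of its underside, z up. Through holes on its x axis: round, 12 mm, 53 mm along +x (for the 10 mm pin); slot, 13 mm in x and 9 mm in y, 53 mm along -x (for the 7 mm pin).
- block_handle (a point): Centre of the block's black handle bar, 42 mm above the block's underside; block axes. The bar is 12 mm wide (x), 64 mm long (y), 12 mm high, on two 9 mm posts 24 mm either side of its middle; 20 mm free below it. Grip it across x.
- red_spot (a point): The measuring spot on the block's top face: centre of the red ring (17 mm outside, 11 mm inside), 29 mm along the block's -x from its centre, 16 mm above its underside; block axes.
- probe_holder: Fixed holder: dark round foot 72 mm across, 10 mm high, and a blue square column 36x36 mm up to 75 mm with a 14 mm hole down the middle to the foot. The probe's handle rests on the column's top, its tip 15 mm above the bench. Origin at the centre of its underside.
- probe: Cordless surface thermometer, 0.1 kg, upright in the holder, tip down. Origin: face of the unpressed tip; z up along the probe. White handle 60 to 160 mm above the origin, 24 (x) x 20 mm (y), display on its -x side; steel sleeve 11 mm thick at 14 to 60 mm; sprung tip below. Grip it across y, about 125 mm up.
- tip_face (a point): Centre of the contact face of the copper tip (8 mm across); it moves with the tip.
- probe_tip (a joint): How far the sprung tip is pushed into the sleeve: 0 unpressed to 0.010 m at its stop. The spring pushes back with 0.9 N at first, rising by 0.3 N a mm (2.4 N half way, 3.9 N at the stop). A black line on the tip's rod meets the sleeve when it is half in.
- pipette_stand: Fixed obstacle: tall grey stand with a blue cross bar and three pipettes, 115 (x) x 265 (y) mm, up to 0.31 m high, between the robot and the wall. Origin: centre of its underside, z up.
- bottle: Square translucent bottle with blue screw cap, 61x61x138 mm; bystander. Origin at the centre of its underside.
- petri_dish: Lidded petri dish, 91 mm across, 16 mm high; bystander. Origin at the centre of its underside.
- beaker: Small glass beaker, 54 mm across, 70 mm high; bystander. Origin at the centre of its underside.

How it is judged:
By the outcome, as a careful person would: the job done as asked, in the order asked, and still so for the second after the job is handed in, while the arm keeps its last pose, push and grip.
It also fails if it takes over 69 s, if anything falls off the work surface, if the arm or the gripper's body presses on something with over 40 N, if the wrist force passes 120 N, or if a joint passes its speed limit or range.

## Working session

There is one attempt and no reset: what is moved stays moved. The work goes in short steps, Python scripts to look and compute and a shell command to move; the robot and the scene stay as the last step left them, time stands still between calls to the robot, and variables do not carry over. Pictures are saved under pics/ and viewed, at most 10 in all, crops included, and the job is handed in when it is done.

```bash
mkdir -p pics; ls; cat > h.py <<'E'
import numpy as np, cv2
from cell import telemetry, vision, ticket
from scipy.spatial.transform import Rotation as R
def cloud(n, save=None):
    im,d=vision.read_camera(n); c=vision.get_calibration(n)
    if save: cv2.imwrite('pics/'+save,im[:,:,::-1])
    K=np.array(c['camera_matrix'],float);D=np.array(c['dist'],float)
    h,w=d.shape
    uv=np.stack(np.meshgrid(np.arange(w),np.arange(h)),-1).reshape(-1,1,2).astype(float)
    p=cv2.undistortPoints(uv,K,D).reshape(h,w,2)
    P=np.concatenate([p*d[...,None],d[...,None]],-1)
    Rm=cv2.Rodrigues(np.array(c['rvec'],float))[0]; t=np.array(c['tvec'],float).ravel()
    W=(P-t)@Rm
    W[d==0]=np.nan
    return im,d,W
E
python3 - <<'E'
from h import *
for n in('top','scene'):
    im,d,W=cloud(n,n+'0.png'); np.savez(n+'0.npz',im=im,W=W)
    c=vision.get_calibration(n);Rm=cv2.Rodrigues(np.array(c['rvec'],float))[0];print(n,-Rm.T@np.array(c['tvec']).ravel(), (d==0).mean())
s=telemetry.observe();print({k:np.round(v,3) for k,v in s.items()})
E
```

```text
pics
top [0.44461968 0.25475462 0.99809575] 0.0038180272108843537
scene [-0.09943855 -0.03370366  0.63420311] 0.004119897959183673
{'time': np.float64(0.1), 'qpos': array([ 1.044,  0.343,  1.525, -0.   ,  1.275, -0.146]), 'qvel': array([ 0.   ,  0.001, -0.004,  0.001, -0.002,  0.001]), 'joint_efforts': array([ 1.0000e-03, -4.3201e+01, -2.4469e+01,  7.2000e-02,  5.3000e-02,
       -0.0000e+00]), 'tool_pos': array([0.195, 0.487, 0.404]), 'tool_rot': array([-3.14 , -0.   ,  2.761]), 'contact_force': array([-0.416,  0.136, -0.644]), 'torque': array([-0.02 ,  0.017,  0.031]), 'grip_force': np.float64(0.0), 'opening': np.float64(0.092)}
```

View pics/top0.png

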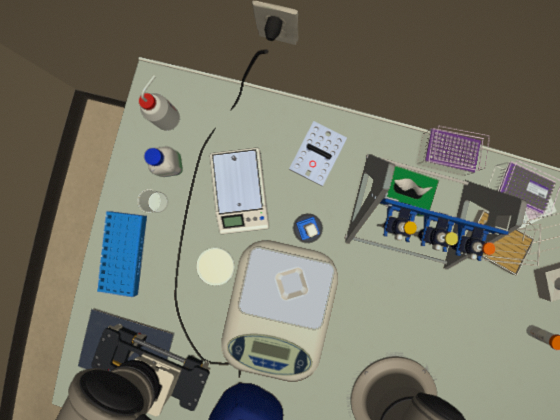

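View pics/scene0.png

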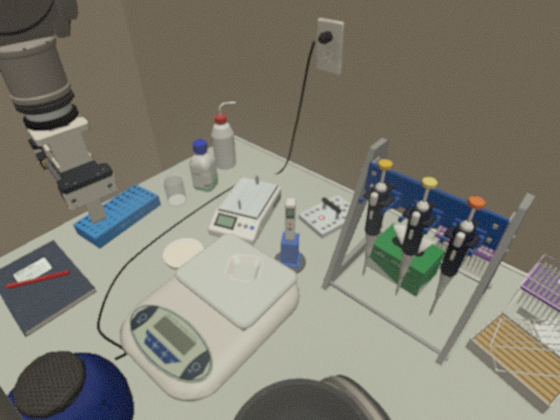

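The top view shows the block at (319,153) with its red ring at (312,164), the warmer at about (240,190) with its display towards the bottom, the holder and probe at (308,228), and the stand starting at column 350. Next is a closer crop plus the depth measurements.

```bash
python3 - <<'E'
from h import *
z=np.load('top0.npz');im,W=z['im'],z['W']
cv2.imwrite('pics/crop0.png',cv2.resize(im[112:250,200:370],None,fx=4.3,fy=4.3,interpolation=cv2.INTER_CUBIC)[:,:,::-1])
for u,v in[(319,152),(312,164),(300,170),(236,157),(240,180),(241,205),(308,228),(210,268),(281,160)]: print((u,v),np.round(W[v,u],4))
sub=np.zeros(W.shape[:2],bool)
def rect(name,u0,u1,v0,v1,zl,zh):
    w=W[v0:v1,u0:u1]; m=(w[...,2]>zl)&(w[...,2]<zh)
    n,l,st,_=cv2.connectedComponentsWithStats(m.astype(np.uint8)); k=1+st[1:,4].argmax()
    for nm,mm in((name,l==k),):
        p=w[mm][:,:2]; (c,s,a)=cv2.minAreaRect((p*1000).astype(np.float32)); print(nm,np.round(c,1),np.round(s,1),round(a,2),mm.sum(),'z',np.median(w[mm][:,2]))
rect('block',280,360,115,195,.008,.024)
rect('handle',295,345,130,175,.036,.056)
rect('plate',205,275,145,240,.050,.062)
rect('pins?',205,275,145,240,.066,.09)
rect('warmer',200,280,140,245,.02,.09)
rect('foot',285,330,205,250,.006,.014)
rect('col',285,330,205,250,.068,.08)
rect('probetop',285,330,200,250,.12,.2)
rect('balance pan',230,340,240,340,.03,.12)
E
```

```text
(319, 152) [0.5959 0.1836 0.0475]
(312, 164) [0.5721 0.1982 0.016 ]
(300, 170) [0.5576 0.2269 0.0174]
(236, 157) [0.582  0.3732 0.0685]
(240, 180) [0.5306 0.3652 0.0576]
(241, 205) [0.4734 0.3627 0.0587]
(308, 228) [0.4238 0.2159 0.1754]
(210, 268) [0.3243 0.4425 0.0134]
(281, 160) [0.5836 0.2723 0.004 ]
block [599.2 184.8] [ 90.3 131.6] 62.88 1663 z 0.016320905838397202
handle [598.7 185.1] [63.3 11.7] 63.06 144 z 0.047354183490980174
plate [526.2 372.7] [149.5 112.7] 6.31 2798 z 0.055893824799396086
pins? [580.2 377.6] [8.5 7.8] 60.13 18 z 0.0789730100713776
warmer [507.7 370.6] [192.4 116.4] 6.4 4109 z 0.05465897579258368
foot [419.6 210.3] [67.1 66.9] 89.87 322 z 0.00974345878210248
col [419.6 210.3] [36.1 35.9] 18.61 119 z 0.07525643099147332
probetop [419.1 210.3] [24.9 20.1] 23.58 131 z 0.1745854333120034
balance pan [276.8 267. ] [249.3 229.9] 89.21 9182 z 0.07351444321320458
```

View pics/crop0.png

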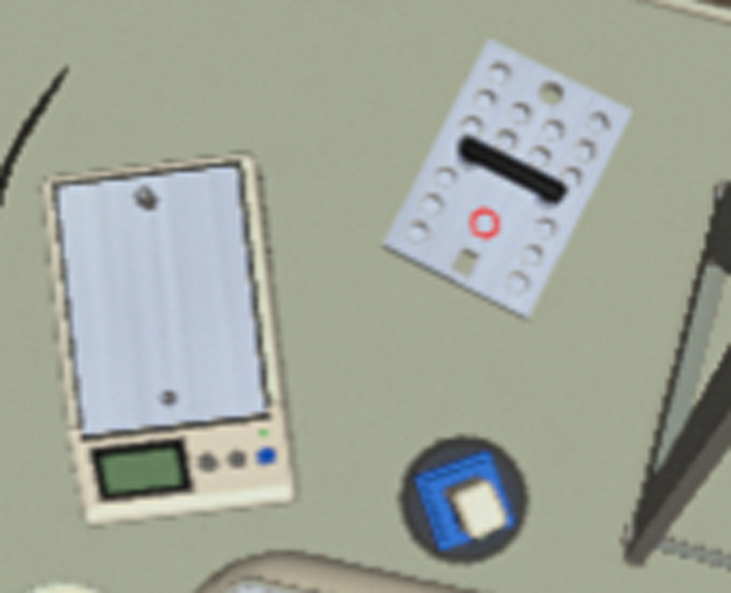

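```bash
cat >> h.py <<'E'
def go(x,y,z,yawdeg,off=0.159):
    """tool shift in mm and roll to bring grasp point (off ahead of the TCP) to x,y,z with vertical tool"""
    s=telemetry.observe(); p=np.array(s['tool_pos']);Rt=R.from_euler('xyz',s['tool_rot'])
    d=Rt.inv().apply(np.array([x,y,z+off])-p)*1000
    Rg=R.from_euler('xyz',[np.pi,0,np.deg2rad(yawdeg)]); r=(Rt.inv()*Rg).as_rotvec()
    print('t',round(s['time'],2),'shift',np.round(d,1),'rotvec',np.round(r,4),'F',np.round(s['contact_force'],1),'open',round(s['opening'],4),'grip',round(s['grip_force'],1))
E
python3 - <<'E'
from h import *
z=np.load('top0.npz');im,W=z['im'],z['W']
for n,u0,u1,v0,v1 in(('rear',226,246,147,170),('front',230,252,195,214)):
    w=W[v0:v1,u0:u1];m=w[...,2]>.063;p=w[m];print(n,m.sum(),np.round(p.mean(0),4),p[:,2].max()); t=p[p[:,2]>.074];print('   top',np.round(t.mean(0),4),len(t))
w=W[100:330,330:560].reshape(-1,3)
w=w[(w[:,2]>.1)&(w[:,0]>.2)]
p=w[w[:,1]<.25]
print('stand',p.min(0),p.max(0)); 
for c in np.round(cv2.boxPoints(cv2.minAreaRect((p[:,:2]*1000).astype(np.float32)))): print(c)
# probe from scene
z=np.load('scene0.npz');W2=z['W']
for n,lo,hi,dims in(('probe',.085,.17,0),('col',.02,.07,0)):
    q=W2.reshape(-1,3);q=q[(np.hypot(q[:,0]-.42,q[:,1]-.21)<.03)&(q[:,2]>lo)&(q[:,2]<hi)]
    c,s,a=cv2.minAreaRect((q[:,:2]*1000).astype(np.float32));print(n,len(q),c,s,a)
q=W2.reshape(-1,3);q=q[(np.hypot(q[:,0]-.599,q[:,1]-.185)<.04)&(q[:,2]>.038)&(q[:,2]<.055)]
print('handle scene',len(q),cv2.minAreaRect((q[:,:2]*1000).astype(np.float32)))
q=W2.reshape(-1,3);q=q[(np.hypot(q[:,0]-.507,q[:,1]-.371)<.13)&(q[:,2]>.047)&(q[:,2]<.062)]
print('warmer scene',len(q),cv2.minAreaRect((q[:,:2]*1000).astype(np.float32)))
go(.5987,.1851,.20,62.9)
E
```

```text
rear 21 [0.5794 0.3767 0.0766] 0.08611884989637117
   top [0.58   0.3774 0.0803] 15
front 10 [0.475  0.3666 0.0789] 0.08682978346241345
   top [0.4752 0.3671 0.0813] 8
stand [ 0.34025808 -0.36343871  0.10002207] [0.7024895  0.11035    0.36952412]
[ 308. -311.]
[ 587. -383.]
[704.  72.]
[425. 144.]
probe 321 (409.2836608886719, 205.53012084960938) (6.778114318847656, 18.71875) 29.872102737426758
col 308 (416.5131530761719, 209.67779541015625) (34.332767486572266, 35.81369400024414) 19.01681900024414
handle scene 123 ((597.6507568359375, 185.4244384765625), (63.235538482666016, 13.093648910522461), 64.61211395263672)
warmer scene 1753 ((524.111572265625, 373.5277099609375), (154.870361328125, 115.97869873046875), 6.917991638183594)
t 0.1 shift [-487.1 -130.5   45.2] rotvec [-1.200e-03  1.000e-03  1.663e+00] F [-0.4  0.1 -0.6] open 0.0919 grip 0.0
```

```bash
python3 -m crank '[[1,-40,-11,0,0.12],[1,-80,-22,0,0.24],[1,-120,-33,0,0.36],[1,-160,-44,0,0.48],[1,-200,-55,0,0.6],[1,-240,-66,0,0.72],[1,-280,-77,0,0.84],[1,-320,-88,10,0.96],[1,-360,-99,20,1.08],[1,-400,-110,30,1.2],[1,-440,-121,40,1.32],[1,-480,-130,45,1.44]]' 20; python3 - <<'E'
from h import *
z=np.load('top0.npz');W=z['W'].reshape(-1,3)
for x in np.arange(.36,.62,.03):
    q=W[(abs(W[:,0]-x)<.015)&(W[:,2]>.1)&(W[:,1]<.18)]
    if len(q): i=q[:,1].argmax(); print(round(x,2),np.round(q[i],3))
go(.5987,.1851,.10,62.9)
E
```

```text
time: 1.1
tool_pos: [0.5904, 0.1887, 0.3585]
tool_rot: [-3.139, 0.001, 1.315]
contact_force: [1.3, 0.6, 0.5]
opening: 0.0915
grip_force: 0.0
0.36 [ 0.375 -0.06   0.231]
0.39 [0.405 0.06  0.243]
0.42 [0.424 0.11  0.101]
0.45 [0.437 0.107 0.121]
0.48 [0.466 0.1   0.139]
0.51 [0.495 0.091 0.203]
0.54 [0.525 0.083 0.194]
0.57 [0.556 0.075 0.106]
0.6 [ 0.587 -0.066  0.11 ]
t 1.1 shift [-1.3  9.1 99.5] rotvec [-0.0023  0.0013  0.2168] F [1.3 0.6 0.5] open 0.0915 grip 0.0
```

```bash
python3 -m crank '[[1,-1,9,20,0.11],[1,-1,9,50,0.217],[1,-1,9,80,0.217],[1,-1,9,100,0.217],[1,-1,9,110,0.217],[1,-1,9,115,0.217],[1,-1,9,115,0.217]]'; python3 - <<'E'
from h import *
go(.5987,.1851,.044,62.9)
im,d,W=cloud('scene','s1.png')
cv2.imwrite('pics/s1c.png',cv2.resize(im[150:270,240:400],None,fx=4,fy=4)[:,:,::-1])
z=np.load('top0.npz');W=z['W'].reshape(-1,3)
z=np.load('scene0.npz');W=np.r_[W,z['W'].reshape(-1,3)]
for x in np.arange(.39,.54,.02):
    q=W[(abs(W[:,0]-x)<.01)&(W[:,2]>.18)&(W[:,1]<.18)]
    if len(q): i=q[:,1].argmax(); print(round(x,2),np.round(q[i],3))
E
```

```text
time: 1.68
tool_pos: [0.5979, 0.1873, 0.2446]
tool_rot: [-3.141, 0.001, 1.104]
contact_force: [0.4, 0.1, 0.8]
opening: 0.0917
grip_force: 0.0
t 1.68 shift [-1.5  1.8 41.6] rotvec [-0.0011  0.0007  0.0061] F [0.4 0.1 0.8] open 0.0917 grip 0.0
0.39 [0.399 0.037 0.23 ]
0.41 [0.41 0.08 0.23]
0.43 [0.421 0.076 0.225]
0.45 [0.455 0.103 0.181]
0.47 [0.462 0.102 0.198]
0.49 [0.48  0.097 0.24 ]
0.51 [0.5   0.09  0.188]
0.53 [0.52  0.085 0.227]
```

View pics/s1c.png

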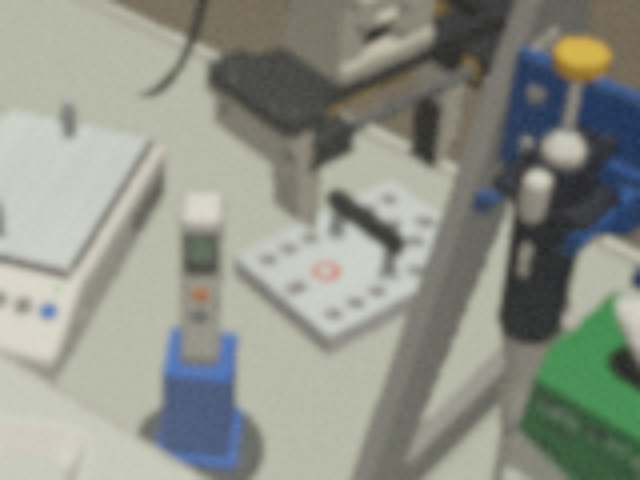

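The fingers straddle the handle bar, which sits at about (365,220) in the crop, so I'm descending and gripping.

```bash
python3 -m crank '[[1,-1.5,1.8,15,0.006],[1,-1.5,1.8,30,0.006],[1,-1.5,1.8,38,0.006],[1,-1.5,1.8,41.5,0.006],[1,-1.5,1.8,41.5,0.006],[-1,-1.5,1.8,41.5,0.006],[-1,-1.5,1.8,41.5,0.006],[-1,-1.5,1.8,41.5,0.006],[-1,-1.5,1.8,41.5,0.006],[-1,-1.5,1.8,41.5,0.006],[-1,-1.5,1.8,41.5,0.006],[-1,-1.5,1.8,41.5,0.006]]' 40;python3 - <<'E'
from h import *
go(.5987,.1851,.044,62.9)
E
```

```text
time: 2.73
tool_pos: [0.5989, 0.1851, 0.2038]
tool_rot: [3.141, -0.0, 1.098]
contact_force: [0.4, -0.6, 0.1]
opening: 0.0499
grip_force: 0.0
t 2.73 shift [-0.  -0.2  0.8] rotvec [ 0.0001 -0.0002 -0.    ] F [ 0.4 -0.6  0.1] open 0.0499 grip 0.0
```

```bash
python3 -m crank '[[-1,0,0,0,0],[-1,0,0,0,0],[-1,0,0,0,0],[-1,0,0,0,0],[-1,0,0,0,0],[-1,0,0,0,0],[-1,0,0,0,0],[-1,0,0,0,0],[-1,0,0,0,0],[-1,0,0,0,0],[-1,0,0,0,0]]'; python3 -m crank '[[-1,0,0,-3,0],[-1,0,0,-8,0],[-1,0,0,-16,0],[-1,0,0,-26,0],[-1,0,0,-38,0],[-1,0,0,-52,0],[-1,0,0,-66,0],[-1,0,0,-80,0],[-1,0,0,-92,0],[-1,0,0,-100,0],[-1,0,0,-104,0],[-1,0,0,-104,0]]' 
python3 - <<'E'
from h import *
go(.5276,.3725,.044+.056+.04,96.4)
E
```

```text
time: 3.65
tool_pos: [0.5989, 0.185, 0.2037]
tool_rot: [3.141, -0.0, 1.098]
contact_force: [1.5, -0.2, -1.5]
opening: 0.0116
grip_force: 40.0
time: 4.65
tool_pos: [0.599, 0.1851, 0.3092]
tool_rot: [3.14, -0.002, 1.098]
contact_force: [0.4, 0.1, -4.8]
opening: 0.0113
grip_force: 40.0
t 4.65 shift [ 134.3 -148.9   10.2] rotvec [ 0.0022 -0.001  -0.5847] F [ 0.4  0.1 -4.8] open 0.0113 grip 40.0
```

```bash
python3 -m crank '[[-1,5,-6,0,-0.02],[-1,17,-19,0,-0.07],[-1,32,-36,0,-0.13],[-1,48,-53,0,-0.2],[-1,64,-71,0,-0.27],[-1,80,-89,0,-0.34],[-1,96,-106,0,-0.41],[-1,110,-122,0,-0.475],[-1,122,-135,0,-0.53],[-1,130,-144,0,-0.565],[-1,134.3,-148.9,0,-0.5847],[-1,134.3,-148.9,0,-0.5847]]' 
python3 -m crank '[[-1,0,0,0,0],[-1,0,0,0,0],[-1,0,0,0,0]]'
python3 - <<'E'
from h import *
go(.5276,.3725,.044+.056+.03,96.4)
im,d,W=cloud('top'); np.savez('top2.npz',im=im,W=W)
cv2.imwrite('pics/t2.png',cv2.resize(im[130:230,190:300],None,fx=5,fy=5)[:,:,::-1])
im,d,W=cloud('scene'); np.savez('sc2.npz',im=im,W=W)
cv2.imwrite('pics/s2.png',cv2.resize(im[110:250,180:320],None,fx=4,fy=4)[:,:,::-1])
cv2.imwrite('pics/both2.png',np.hstack([cv2.resize(cv2.imread('pics/'+f),(400,400)) for f in('t2.png','s2.png')]))
W=np.load('top2.npz')['W']
w=W[120:260,180:310];m=(w[...,2]>.108)&(w[...,2]<.128)
n,l,st,_=cv2.connectedComponentsWithStats(m.astype(np.uint8));print(st[1:,4])
p=w[m];print(np.round(p.min(0),3),np.round(p.max(0),3),np.median(p[:,2]),cv2.minAreaRect((p[:,:2]*1000).astype(np.float32)))
E
```

```text
time: 5.65
tool_pos: [0.5267, 0.3736, 0.307]
tool_rot: [-3.14, 0.0, 1.685]
contact_force: [-1.0, 0.1, -4.8]
opening: 0.0117
grip_force: 40.0
time: 5.9
tool_pos: [0.528, 0.3714, 0.3077]
tool_rot: [3.142, 0.0, 1.681]
contact_force: [-0.8, -0.3, -4.5]
opening: 0.0112
grip_force: 40.0
t 5.9 shift [ 1.1 -0.3 18.7] rotvec [ 0.      0.0002 -0.0018] F [-0.8 -0.3 -4.5] open 0.0112 grip 40.0
[182   2   1   1   1   1]
[0.412 0.215 0.108] [0.527 0.345 0.124] 0.11990017211205178 ((457.20123291015625, 288.5858459472656), (167.55062866210938, 47.41093444824219), 52.5729866027832)
```

View pics/both2.png

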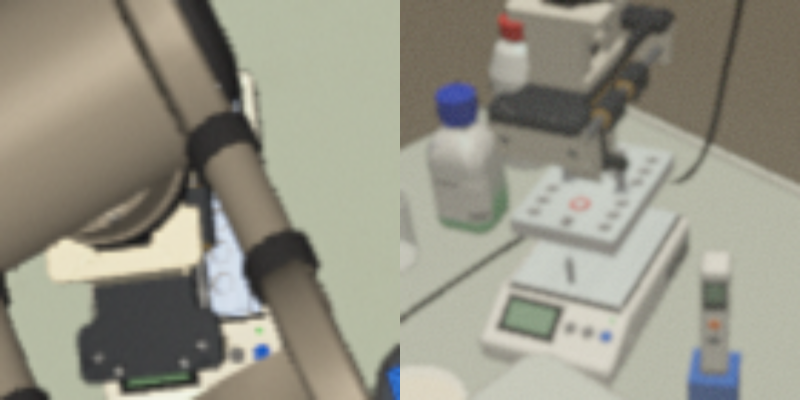

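The left panel (top camera) is hidden by the arm. The right panel (scene camera) shows the block level above the plate, with its ring at (580,204) and the front pin just below the block at (570,270). I'll compute the ring and block pose relative to the pins from the scene data.

```bash
python3 - <<'E'
from h import *
def ring(f,c,rad):
    z=np.load(f);im=z['im'].astype(int);W=z['W']
    m=(im[...,0]-np.maximum(im[...,1],im[...,2])>25)&(np.hypot(W[...,0]-c[0],W[...,1]-c[1])<rad)
    p=W[m];return m.sum(),np.round((p.min(0)+p.max(0))/2,4),np.round(p.mean(0),4)
for n in('top0','scene0'):print(n,ring(n+'.npz',(.573,.198),.03))
print('sc2',ring('sc2.npz',(.4988,.3696),.03))
W=np.load('sc2.npz')['W'].reshape(-1,3)
q=W[(np.hypot(W[:,0]-.5276,W[:,1]-.3725)<.1)&(W[:,2]>.112)&(W[:,2]<.124)];print(len(q),np.median(q[:,2]),cv2.minAreaRect((q[:,:2]*1000).astype(np.float32)))
A=np.c_[q[:,:2]-q[:,:2].mean(0),np.ones(len(q))];print('tilt',np.linalg.lstsq(A,q[:,2],rcond=None)[0])
# pins in scene0
W=np.load('scene0.npz')['W'].reshape(-1,3)
for c in((.580,.3778),(.475,.367)):
    q=W[(np.hypot(W[:,0]-c[0],W[:,1]-c[1])<.012)&(W[:,2]>.064)&(W[:,2]<.09)];print('pin',len(q),np.round(q.mean(0),4))
W=np.load('scene0.npz')['W'].reshape(-1,3)
q=W[(np.hypot(W[:,0]-.599,W[:,1]-.185)<.1)&(W[:,2]>.010)&(W[:,2]<.024)];print(len(q),cv2.minAreaRect((q[:,:2]*1000).astype(np.float32)))
E
```

```text
top0 (np.int64(31), array([0.5734, 0.1982, 0.0161]), array([0.5734, 0.198 , 0.0164]))
scene0 (np.int64(15), array([0.5718, 0.1976, 0.0167]), array([0.5713, 0.1972, 0.0165]))
sc2 (np.int64(18), array([0.4907, 0.3753, 0.2013]), array([0.4967, 0.369 , 0.1291]))
1073 0.11973037098067985 ((526.3949584960938, 371.7970886230469), (133.4112548828125, 91.33829498291016), 5.748541355133057)
tilt [0.0074939  0.01126454 0.11904582]
pin 27 [0.5781 0.3788 0.0741]
pin 21 [0.4743 0.3675 0.0733]
1007 ((598.2726440429688, 184.95606994628906), (91.15493774414062, 132.94613647460938), 62.91862869262695)
```

```bash
python3 -m crank '[[-1,1,-0.3,3,0],[-1,1.1,-0.3,7,0],[-1,1.1,-0.3,11,0],[-1,1.1,-0.3,15,0],[-1,1.1,-0.3,18,0],[-1,1.1,-0.3,20,0],[-1,1.1,-0.3,22,0],[-1,1.1,-0.3,24,0],[-1,1.1,-0.3,26,0],[-1,1.1,-0.3,28,0],[-1,1.1,-0.3,29,0],[-1,1.1,-0.3,29,0]]'; python3 - <<'E'
from h import *
go(.5276,.3725,.0447+.056,96.4);print(telemetry.observe()['torque'])
E
```

```text
time: 7.0
tool_pos: [0.5272, 0.3735, 0.2786]
tool_rot: [3.141, -0.0, 1.683]
contact_force: [1.5, 0.4, -6.8]
opening: 0.0115
grip_force: 40.0
t 7.0 shift [-1.1  0.3 18.9] rotvec [ 0.0005 -0.0002  0.    ] F [ 1.5  0.4 -6.8] open 0.0115 grip 40.0
[-0.00383819 -0.1398136  -0.02163158]
```

```bash
python3 -m crank '[[-1,0,0,2,0],[-1,0,0,4,0],[-1,0,0,6,0],[-1,0,0,8,0],[-1,0,0,10,0],[-1,0,0,12,0],[-1,0,0,13.5,0],[-1,0,0,14.5,0],[-1,0,0,15.5,0],[-1,0,0,16,0],[-1,0,0,16,0]]'; python3 - <<'E'
from h import *
go(.5276,.3725,.0447+.056,96.4);print(telemetry.observe()['torque'])
E
```

```text
time: 7.92
tool_pos: [0.5272, 0.3735, 0.2627]
tool_rot: [3.141, -0.0, 1.683]
contact_force: [1.6, 0.3, -4.1]
opening: 0.0116
grip_force: 40.0
t 7.92 shift [-1.   0.3  3. ] rotvec [ 0.0005 -0.0002  0.    ] F [ 1.6  0.3 -4.1] open 0.0116 grip 40.0
[ 0.03304501 -0.36738997  0.03111122]
```

```bash
python3 -m crank '[[-1,0,0,1,0],[-1,0,0,1.5,0],[-1,0,0,2,0],[-1,0,0,2.5,0],[-1,0,0,3,0],[-1,0,0,3,0],[-1,0,0,3,0]]'; python3 - <<'E'
from h import *
go(.5276,.3725,.0447+.056,96.4);print(telemetry.observe()['torque'])
E
```

```text
time: 8.5
tool_pos: [0.5272, 0.3735, 0.2599]
tool_rot: [3.141, -0.0, 1.683]
contact_force: [3.0, 0.4, -3.6]
opening: 0.0117
grip_force: 40.0
t 8.5 shift [-1.1  0.3  0.2] rotvec [ 0.0006 -0.0002  0.    ] F [ 3.   0.4 -3.6] open 0.0117 grip 40.0
[ 0.02592192 -0.3666664   0.00207807]
```

```bash
python3 -m crank '[[-1,0,0,0.4,0],[-1,0,0,0.8,0],[-1,0,0,1.2,0],[-1,0,0,1.2,0],[-1,0,0,1.2,0]]'; python3 - <<'E'
from h import *
go(.5276,.3725,.0447+.056,96.4);print(telemetry.observe()['torque'])
E
```

```text
time: 8.92
tool_pos: [0.5272, 0.3735, 0.2597]
tool_rot: [3.14, -0.0, 1.682]
contact_force: [1.2, -0.6, 6.1]
opening: 0.0115
grip_force: 40.0
t 8.92 shift [-1.   0.3 -0. ] rotvec [ 0.0014 -0.0005 -0.    ] F [ 1.2 -0.6  6.1] open 0.0115 grip 40.0
[-0.29671441 -0.04040406 -0.00148814]
```

Contact came at exactly the expected height (TCP 0.2597), so the block is seated. I'm releasing it and lifting.

```bash
python3 -m crank '[[0,0,0,0,0],[0,0,0,0,0],[0,0,0,0,0],[0,0,0,0,0],[0,0,0,0,0],[0,0,0,0,0],[0,0,0,0,0],[0,0,0,0,0]]'; python3 -m crank '[[0,0,0,-8,0],[0,0,0,-20,0],[0,0,0,-40,0],[0,0,0,-70,0],[0,0,0,-100,0],[0,0,0,-130,0],[0,0,0,-150,0],[0,0,0,-160,0]]'
python3 - <<'E'
from h import *
go(.4196,.2103,.27,25);go(.4196,.2103,.27,205)
im,d,W=cloud('scene'); np.savez('sc3.npz',im=im,W=W)
cv2.imwrite('pics/s3.png',cv2.resize(im[150:280,180:320],None,fx=4,fy=4)[:,:,::-1])
W=W.reshape(-1,3)
q=W[(np.hypot(W[:,0]-.5276,W[:,1]-.3725)<.1)&(W[:,2]>.066)&(W[:,2]<.078)];print(len(q),np.median(q[:,2]),cv2.minAreaRect((q[:,:2]*1000).astype(np.float32)))
A=np.c_[q[:,:2]-q[:,:2].mean(0),np.ones(len(q))];print('tilt',np.linalg.lstsq(A,q[:,2],rcond=None)[0])
E
```

```text
time: 9.58
tool_pos: [0.527, 0.3735, 0.2584]
tool_rot: [-3.141, -0.0, 1.683]
contact_force: [-0.5, 0.8, 0.6]
opening: 0.046
grip_force: 0.0
time: 10.25
tool_pos: [0.5269, 0.3735, 0.4238]
tool_rot: [3.135, -0.003, 1.683]
contact_force: [0.3, 0.8, -0.1]
opening: 0.0461
grip_force: 0.0
t 10.25 shift [-150.2 -124.8   -6.5] rotvec [ 0.0041 -0.0067  1.2462] F [ 0.3  0.8 -0.1] open 0.0461 grip 0.0
t 10.25 shift [-150.2 -124.8   -6.5] rotvec [ 0.0073  0.0045 -1.8953] F [ 0.3  0.8 -0.1] open 0.0461 grip 0.0
1089 0.07179816201001725 ((525.751953125, 374.1282958984375), (135.5651397705078, 91.5306167602539), 6.156065940856934)
tilt [0.00465501 0.00766653 0.07154997]
```

View pics/s3.png

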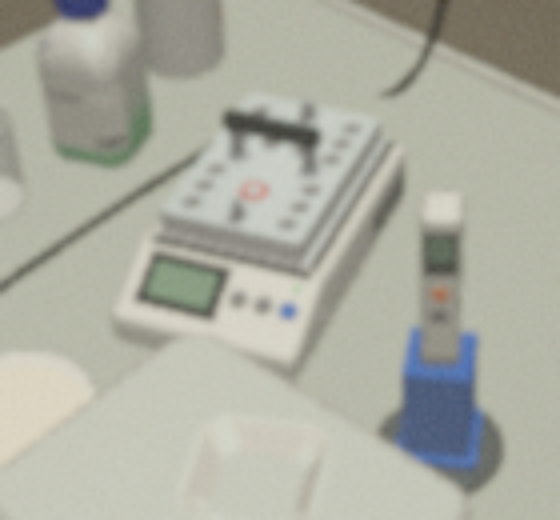

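The block lies flush: its top is at z 0.0718, it is level, and both pins protrude. The ring is at (254,190) in this crop and the probe at (440,280). Moving above the probe.

```bash
python3 -m crank '[[0,-14,-12,-6,0.11],[0,-28,-24,-6,0.22],[0,-43,-36,-6,0.33],[0,-58,-48,-6,0.44],[0,-73,-60,-6,0.55],[0,-88,-72,-6,0.66],[0.4,-102,-84,-6,0.77],[0.4,-116,-96,-6,0.88],[0.4,-130,-107,-6,0.99],[0.4,-141,-116,-6,1.1],[0.4,-148,-123,-6,1.2],[0.4,-150.2,-124.8,-6.5,1.246]]'; python3 -m crank '[[0.4,0,0,0,0],[0.4,0,0,0,0]]'; python3 - <<'E'
from h import *
go(.4196,.2103,.14,25)
im,d,W=cloud('top'); np.savez('top4.npz',im=im,W=W);im=im.astype(int)
m=(im[...,0]-np.maximum(im[...,1],im[...,2])>25)&(np.hypot(W[...,0]-.4984,W[...,1]-.3703)<.03);p=W[m]
print(m.sum(),p.mean(0) if m.any() else '')
w=W[130:260,180:310];m=(w[...,2]>.066)&(w[...,2]<.078)&(np.hypot(w[...,0]-.5276,w[...,1]-.3725)<.1)
p=w[m];print(m.sum(),cv2.minAreaRect((p[:,:2]*1000).astype(np.float32)))
# circular face fit: probe yaw from top0
W=np.load('top0.npz')['W'].reshape(-1,3);q=W[(np.hypot(W[:,0]-.419,W[:,1]-.21)<.025)&(W[:,2]>.165)]
for k in range(2):
    c=q[:,:2].mean(0)
print(len(q),c,q[:,2].mean(),cv2.minAreaRect((q[:,:2]*1000).astype(np.float32)))
E
```

```text
time: 11.3
tool_pos: [0.4186, 0.2092, 0.4242]
tool_rot: [-3.141, 0.002, 0.431]
contact_force: [0.1, 0.4, 0.2]
opening: 0.0644
grip_force: 0.0
time: 11.47
tool_pos: [0.4196, 0.2102, 0.4245]
tool_rot: [-3.141, 0.001, 0.438]
contact_force: [0.3, -0.5, -0.1]
opening: 0.0643
grip_force: 0.0
t 11.47 shift [ 1.000e-01 -1.000e-01  1.255e+02] rotvec [-0.0003  0.0007  0.0016] F [ 0.3 -0.5 -0.1] open 0.0643 grip 0.0
40 [0.49803811 0.36966836 0.07244628]
1799 ((526.6841430664062, 372.7983093261719), (130.66525268554688, 88.45867919921875), 6.497907638549805)
115 [0.41989314 0.21018691] 0.1746584180976241 ((419.9725646972656, 210.02560424804688), (23.852149963378906, 19.541866302490234), 26.170412063598633)
```

```bash
python3 -m crank '[[0.4,0,0,15,-0.016],[0.4,0,0,40,-0.016],[0.4,0,0,65,-0.016],[0.4,0,0,85,-0.016],[0.4,0,0,100,-0.016],[0.4,0,0,112,-0.016],[0.4,0,0,120,-0.016],[0.4,0,0,125.5,-0.016],[0.4,0,0,125.5,-0.016],[0.4,0,0,125.5,-0.016]]'; python3 - <<'E'
from h import *
go(.4197,.2102,.14,26)
im,d,W=cloud('scene')
cv2.imwrite('pics/s5.png',cv2.resize(im[130:280,220:400],None,fx=3.5,fy=3.5)[:,:,::-1])
E
```

```text
time: 12.35
tool_pos: [0.42, 0.2105, 0.2997]
tool_rot: [-3.142, -0.0, 0.453]
contact_force: [-0.8, 0.1, 0.7]
opening: 0.0642
grip_force: 0.0
t 12.35 shift [-0.4  0.1  0.7] rotvec [-0.     -0.0003 -0.0007] F [-0.8  0.1  0.7] open 0.0642 grip 0.0
```

View pics/s5.png

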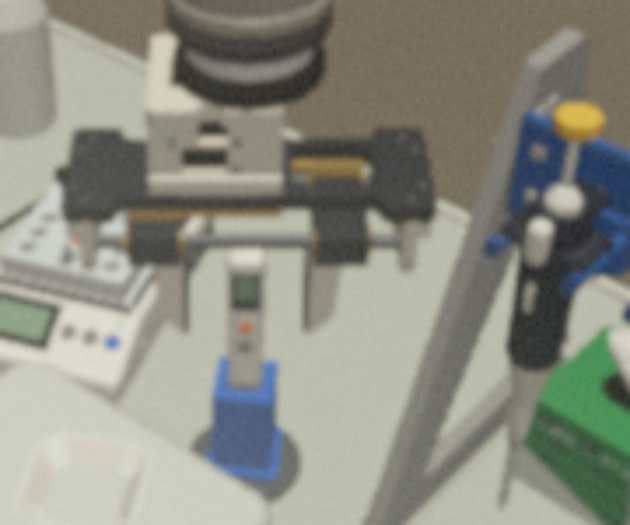

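The fingers, at (175,290) and (318,290), straddle the probe at (245,290) and the body is clear of the stand. Closing the gripper.

```bash
python3 -m crank '[[-1,0,0,0,0],[-1,0,0,0,0],[-1,0,0,0,0],[-1,0,0,0,0],[-1,0,0,0,0],[-1,0,0,0,0],[-1,0,0,0,0],[-1,0,0,0,0],[-1,0,0,0,0],[-1,0,0,0,0],[-1,0,0,0,0],[-1,0,0,0,0]]' 30; python3 -m crank '[[-1,0,0,-3,0],[-1,0,0,-10,0],[-1,0,0,-22,0],[-1,0,0,-36,0],[-1,0,0,-50,0],[-1,0,0,-65,0],[-1,0,0,-80,0],[-1,0,0,-95,0],[-1,0,0,-108,0],[-1,0,0,-117,0],[-1,0,0,-120,0],[-1,0,0,-120,0]]'; python3 -m crank '[[-1,0,0,0,0],[-1,0,0,0,0]]'; python3 - <<'E'
from h import *
go(.4980,.3697,.26,26)
im,d,W=cloud('scene')
W=W.reshape(-1,3);q=W[(np.hypot(W[:,0]-.42,W[:,1]-.21)<.03)&(W[:,2]>.10)&(W[:,2]<.24)]
for a in np.arange(.13,.24,.01):
    s=q[abs(q[:,2]-a)<.005]
    if len(s):print(round(a,3),len(s),np.round(np.median(s,0),4))
print('lowest',q[:,2].min())
E
```

```text
time: 13.4
tool_pos: [0.4198, 0.2103, 0.2995]
tool_rot: [-3.142, -0.0, 0.453]
contact_force: [-0.5, -0.8, 0.7]
opening: 0.02
grip_force: 30.0
time: 14.4
tool_pos: [0.4197, 0.2103, 0.4202]
tool_rot: [3.141, -0.001, 0.453]
contact_force: [0.1, -1.1, -1.1]
opening: 0.0194
grip_force: 30.0
time: 14.57
tool_pos: [0.4196, 0.2102, 0.4187]
tool_rot: [-3.141, 0.002, 0.452]
contact_force: [-0.2, 0.4, -1.2]
opening: 0.02
grip_force: 30.0
t 14.57 shift [ 140.2 -109.2   -0.5] rotvec [-0.0003  0.0016 -0.0013] F [-0.2  0.4 -1.2] open 0.02 grip 30.0
0.13 2 [0.4176 0.209  0.1345]
0.14 15 [0.4172 0.2092 0.1389]
0.15 17 [0.4156 0.2095 0.1518]
0.16 25 [0.4152 0.2092 0.1599]
0.17 23 [0.4154 0.2082 0.17  ]
0.18 24 [0.4148 0.2081 0.1799]
0.19 14 [0.4146 0.2089 0.1872]
0.2 41 [0.4084 0.2057 0.2019]
0.21 47 [0.4091 0.204  0.2101]
0.22 49 [0.4082 0.2061 0.22  ]
0.23 48 [0.4085 0.2052 0.2306]
lowest 0.13450268900659004
```

```bash
python3 -m crank '[[-1,5,-4,0,0],[-1,17,-13,0,0],[-1,33,-26,0,0],[-1,50,-39,0,0],[-1,67,-52,0,0],[-1,84,-65,0,0],[-1,100,-78,0,0],[-1,115,-90,0,0],[-1,127,-99,0,0],[-1,135,-105,0,0],[-1,140.2,-109.2,0,0],[-1,140.2,-109.2,0,0]]'; python3 -m crank '[[-1,0,0,20,0],[-1,0,0,35,0],[-1,0,0,45,0],[-1,0,0,50,0],[-1,0,0,50,0],[-1,0,0,50,0]]'; python3 - <<'E'
from h import *
go(.4980,.3697,.26,26)
print(np.round(telemetry.observe()['tool_pos'],4))
im,d,W=cloud('scene'); np.savez('sc6.npz',im=im,W=W)
cv2.imwrite('pics/s6.png',cv2.resize(im[160:250,190:300],None,fx=6,fy=6,interpolation=cv2.INTER_CUBIC)[:,:,::-1])
E
```

```text
time: 15.62
tool_pos: [0.4984, 0.371, 0.4185]
tool_rot: [-3.141, 0.001, 0.453]
contact_force: [-0.3, -0.7, -1.6]
opening: 0.0199
grip_force: 30.0
time: 16.12
tool_pos: [0.4983, 0.3697, 0.37]
tool_rot: [-3.142, -0.001, 0.452]
contact_force: [0.1, -0.3, -0.5]
opening: 0.0201
grip_force: 30.0
t 16.12 shift [ -0.2  -0.1 -49. ] rotvec [-0.     -0.0006 -0.0015] F [ 0.1 -0.3 -0.5] open 0.0201 grip 30.0
[0.4983 0.3697 0.37  ]
```

View pics/s6.png

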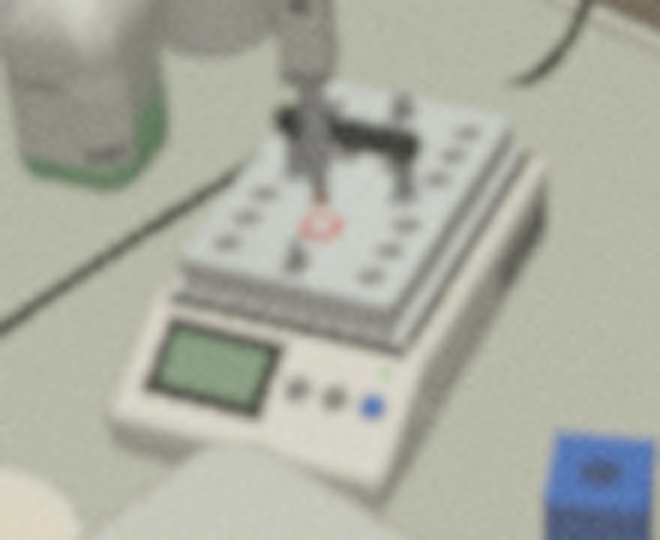

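The copper tip at (320,195) is right above the ring at (321,225), with about 13 mm to go. I'm descending slowly.

```bash
python3 -m crank '[[-1,0,0,3,0],[-1,0,0,6,0],[-1,0,0,9,0],[-1,0,0,11,0],[-1,0,0,13,0],[-1,0,0,14,0],[-1,0,0,15,0],[-1,0,0,16,0],[-1,0,0,16,0]]';python3 -m crank '[[-1,0,0,1,0],[-1,0,0,2,0],[-1,0,0,2.5,0],[-1,0,0,2.5,0],[-1,0,0,2.5,0],[-1,0,0,2.5,0]]'; python3 - <<'E'
from h import *
f=[];z=[]
for i in range(10):
    im,d,W=cloud('scene'); s=telemetry.observe(); f.append(s['contact_force']);z.append(s['tool_pos'])
print(np.mean(f,0),np.std(f,0),np.mean(z,0)); np.savez('sc7.npz',im=im,W=W)
cv2.imwrite('pics/s7.png',cv2.resize(im[170:215,225:265],(640,600),interpolation=cv2.INTER_CUBIC)[:,:,::-1])
E
```

```text
time: 16.92
tool_pos: [0.4981, 0.3698, 0.3535]
tool_rot: [-3.142, -0.0, 0.453]
contact_force: [-1.5, 0.5, 1.1]
opening: 0.0201
grip_force: 30.0
time: 17.42
tool_pos: [0.4981, 0.3698, 0.3511]
tool_rot: [-3.142, -0.0, 0.452]
contact_force: [-1.1, -1.6, 1.5]
opening: 0.0199
grip_force: 30.0
[-0.8089822  -0.39675904  1.80725309] [0.34412597 0.42292725 0.44535874] [0.49811684 0.36980905 0.35105541]
```

View pics/s7.png

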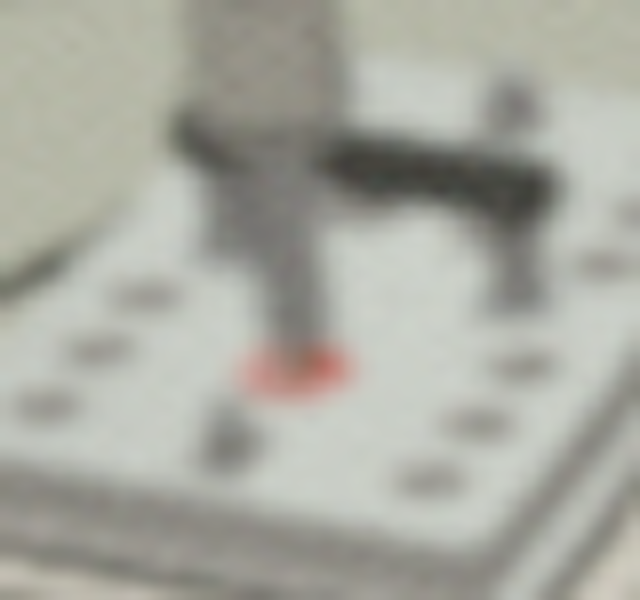

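```bash
python3 - <<'E'
from h import *
for f in('sc3','sc6'):
    z=np.load(f+'.npz');im=z['im'].astype(int);W=z['W']
    m=(im[...,0]-np.maximum(im[...,1],im[...,2])>25)&(np.hypot(W[...,0]-.498,W[...,1]-.37)<.015)&(abs(W[...,2]-.072)<.008)
    p=W[m];v,u=np.where(m);print(f,m.sum(),p.mean(0),(p.min(0)+p.max(0))/2,'px',u.min(),u.max(),v.min(),v.max())
c=vision.get_calibration('scene')
pr=lambda X:cv2.projectPoints(np.array(X,float),np.array(c['rvec']),np.array(c['tvec']),np.array(c['camera_matrix']),np.array(c['dist']))[0].reshape(-1,2)
print(pr([[.498,.3697,.072],[.498,.3697,.085]]))
z=np.load('sc7.npz');im=z['im'].astype(int);W=z['W']
q=W.reshape(-1,3);q=q[(np.hypot(q[:,0]-.498,q[:,1]-.37)<.02)]
for a in np.arange(.08,.13,.01):
    s=q[abs(q[:,2]-a)<.005]
    if len(s):print(round(a,3),len(s),np.round(np.median(s,0),4))
for v in range(190,202): print(v,[tuple(im[v,u]) for u in range(239,249)])
E
```

```text
sc3 15 [0.49590478 0.36910849 0.07234129] [0.49688934 0.36922477 0.07227049] px 240 246 196 199
sc6 14 [0.4958238  0.36967671 0.07185824] [0.49733165 0.3700073  0.07221124] px 240 246 196 199
[[243.31707564 197.15083543]
 [242.93177808 192.81205329]]
0.08 12 [0.4945 0.368  0.0811]
0.09 13 [0.4944 0.3668 0.0908]
0.1 15 [0.4935 0.3677 0.1003]
0.11 19 [0.4936 0.3668 0.1103]
0.12 13 [0.4935 0.3675 0.1186]
190 [(np.int64(175), np.int64(179), np.int64(173)), (np.int64(157), np.int64(161), np.int64(155)), (np.int64(140), np.int64(141), np.int64(136)), (np.int64(125), np.int64(122), np.int64(121)), (np.int64(126), np.int64(124), np.int64(120)), (np.int64(138), np.int64(140), np.int64(134)), (np.int64(171), np.int64(175), np.int64(166)), (np.int64(195), np.int64(200), np.int64(192)), (np.int64(200), np.int64(204), np.int64(198)), (np.int64(203), np.int64(208), np.int64(200))]
191 [(np.int64(189), np.int64(194), np.int64(187)), (np.int64(175), np.int64(180), np.int64(172)), (np.int64(150), np.int64(152), np.int64(145)), (np.int64(128), np.int64(128), np.int64(122)), (np.int64(126), np.int64(12
[... 4303 characters left out ...]
(201), np.int64(189), np.int64(183)), (np.int64(202), np.int64(198), np.int64(188)), (np.int64(202), np.int64(204), np.int64(196)), (np.int64(200), np.int64(205), np.int64(198)), (np.int64(200), np.int64(206), np.int64(197))]
201 [(np.int64(149), np.int64(152), np.int64(145)), (np.int64(168), np.int64(169), np.int64(164)), (np.int64(188), np.int64(189), np.int64(181)), (np.int64(198), np.int64(198), np.int64(191)), (np.int64(202), np.int64(203), np.int64(195)), (np.int64(198), np.int64(201), np.int64(194)), (np.int64(202), np.int64(207), np.int64(199)), (np.int64(203), np.int64(207), np.int64(199)), (np.int64(202), np.int64(207), np.int64(200)), (np.int64(201), np.int64(205), np.int64(197))]
```

Scene-camera depth puts the tip within about 1 mm of the ring's centre. Height says 5.4 mm of travel and force says roughly 6 mm, so I'll back off 0.5 mm, then check and hand in.

```bash
python3 -m crank '[[-1,0,0,-0.3,0],[-1,0,0,-0.5,0],[-1,0,0,-0.5,0],[-1,0,0,-0.5,0],[-1,0,0,-0.5,0],[-1,0,0,-0.5,0]]'; python3 - <<'E'
from h import *
f=[];z=[]
for i in range(12):
    vision.read_camera('top'); s=telemetry.observe(); f.append(s['contact_force']);z.append(s['tool_pos'])
print(np.mean(f,0),np.mean(z,0),s['grip_force'])
ok=np.mean(f,0)[2]
if .8<ok<2.2: print(ticket.hand_in())
E
```

```text
time: 18.42
tool_pos: [0.4981, 0.3698, 0.3515]
tool_rot: [-3.142, -0.0, 0.453]
contact_force: [-0.5, -0.7, 2.3]
opening: 0.02
grip_force: 30.0
[-0.80037413 -0.58844516  1.54916853] [0.49811906 0.36981144 0.3515162 ] 29.976641535758972
the job is handed in; nothing more can be done
None
```

The job is handed in: the block lies flush on both pins, and the gripper still holds the probe upright on the red-ringed spot, with the tip pressed about 5 mm by height (the force reading suggests 5–6 mm).

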